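# Scrap the worn bushing and hold the steel one ready over the clamp block

### The job

Lift the worn bushing out of the clamp block on the white mounting plate and drop it into the grey scrap bin. Then, without dropping or tipping either, lift the two look-alike new bushings well clear of the bench one after the other to feel which is the heavier (steel) one, and leave the lighter one standing back where it stood. Finish while holding the heavier one upright, hub up, still and centred about 4 cm above the empty bore of the clamp block, ready for the fitter, and leave everything else where it is.

Things in the scene. Friction and masses are not known exactly. Their poses are not given: they have to be found in the camera images.
- mount_plate: White sheet-steel plate on the bench, 260 (x) x 200 (y) mm, folded edges 15 mm high; fixed. Origin: centre of its underside, z up. On it, 60 mm to -x, an aluminium clamp block 76 x 76 mm, flat top 43 mm above the bench, low feet at its y sides; to +x three white relays 37 mm high, a 17 mm terminal row between. Only the worn bushing stands higher than the block.
- bore (a point): Centre of the mouth of the upright through bore in the clamp block, level with the block's flat top, 43 mm above the bench. The bore is 34 mm in diameter. Axes as the mounting plate's.
- worn_bushing_center (a point): Worn dull dark steel bushing, 52 mm tall, 0.3 to 0.48 kg, its spigot loose (1 mm play) in the clamp block's bore, its flange resting on the block; lifts straight out. Going up: spigot 32 mm dia x 14, flange 56 dia x 8, hub 40 dia x 30 (grip here), 20 mm bore. Point: centre, 26 mm above the underside; z along the axis to the hub end.
- scrap_bin: Grey open-topped scrap bin, fixed, cannot move: 200 mm along its x, 150 mm along its y, 90 mm high, walls and floor 4 mm. Origin: centre of its underside. An old 34 mm shaft collar, 10 mm high, lies in it.
- bushing_1_center (a point): New bright plated bushing standing on the bench, hub up, 52 mm tall. Going up: spigot 32 mm dia x 14, flange 56 dia x 8, hub 40 dia x 30 (grip here), 20 mm bore. Point: centre, 26 mm above the underside; z along the axis to the hub end. Of the two look-alikes one is steel, at least 0.15 kg heavier than the aluminium one; which stands where varies. Under 0.5 kg.
- bushing_2_center (a point): New bright plated bushing standing on the bench, hub up, 52 mm tall. Going up: spigot 32 mm dia x 14, flange 56 dia x 8, hub 40 dia x 30 (grip here), 20 mm bore. Point: centre, 26 mm above the underside; z along the axis to the hub end. Of the two look-alikes one is steel, at least 0.15 kg heavier than the aluminium one; which stands where varies. Under 0.5 kg.
- screwdriver_grip (a point): Black-handled screwdriver, 190 mm long and 26 mm thick, lying on the bench: a bystander. The point is on its handle.
- bottle_center (a point): Small black bottle of retaining compound with a white nozzle, 36 mm in diameter, 96 mm tall, standing on the bench: a bystander. The point is on its axis, 45 mm up.
- carton_center (a point): Open cardboard carton of screws, 85 x 62 mm, 34 mm high, on the bench: a bystander. The point is its centre, 17 mm up.
Things that resemble listed ones, but are neither listed nor needed, are in the scene too. What is shaped like the part that bears worn_bushing_center but pink, purple or turquoise is not meant.

How it is judged:
By the outcome, as a careful person would: the job done as asked, in the order asked, and still so for the second after the job is handed in, while the arm keeps its last pose, push and grip.
It also fails if it takes over 72 s, if anything falls off the work surface, if the arm or the gripper's body presses on something with over 40 N, if the wrist force passes 120 N, or if a joint passes its speed limit or range.

### The arm

A 6-joint arm with a two-finger parallel gripper is mounted at the origin on the work surface. World frame = base frame: x ahead of the robot, y to its left, z up, the work surface at z = 0. Lengths are in m, angles in rad, forces in N, time in s.
With the tool pointing down it reaches from about 0.325 to 0.9 m from the base axis. Payload 3.5 kg.
Tool frame: the origin (TCP) lies at the very end of the fingers, on their centre line; the grasp point (between the pads) lies 19 mm behind it; z points along the fingers, y is the direction in which the jaws open and shut (so a half turn about z gives the same grasp; the last joint's range is limited). The gripper opens to 85 mm and grips with 20 to 120 N. Pads are 22 mm wide; open, the fingers measure 114 mm over their backs; the gripper's body (76 mm by 85 mm) begins 54 mm behind the grasp point. The pads swing forward as they close: fully open they stand 13 mm farther back than shut.
Start: joints at [1.161, 0.276, -0.026, 1.268, 0, 1.467], TCP at [0.189, 0.596, 0.231] pointing down, gripper open.
Joint ranges: [-3.12, 3.12], [-0.85, 1.88], [-1.08, 1.24], [-1.95, 2.15], [-1.57, 1.53], [-3.14, 3.14]. Speed limits (rad/s): [2.57, 2.57, 3.14, 3.14, 3.14, 3.14].

### API

Orientations are given as a unit quaternion [w, x, y, z].
In Python, from rig import read_state, get_image, calibration, sign_off gives the robot as it stands. The module is installed in compiled form; this text tells all that it offers.
- The arm moves only by the tool jog_arm, never from a script. Its argument "steps" is a list that holds one entry, the list of rows, each a list of 7 numbers: the shift along the tool's x, y, z in mm, then the turn, a rotation vector about the tool's x, y, z in rad, then the closure, from -1 (fully open) to 1 (shut), so that 0 is half open. In form: [[[x, y, z, wx, wy, wz, jaw], ...]]. A call has 1 to 8 rows; each row is the pose to reach, as a shift and turn from the pose measured when the call began, along the tool's axes at that moment; what a row does not reach only later rows make up. A row lasts 1/8 s, in which the tool goes at most 62.5 mm and 10.7 degrees, less where a joint would pass 70% of its speed; a pose out of reach is approached as far as the arm can. A call with a gripper value outside its range is refused whole. The fingers move at their own pace and stop on an object; the grip force is fixed at half the most. Time passes only in rows, so rows that repeat a pose let the fingers close. It gives the time, the measured TCP pose, the force and the opening at its end, in the units of the state.
- read_state(): the state, without advancing time (a new reading comes with each control period).
- get_image(name): name is "scene" or "top"; returns the picture (480x640x3 uint8, red, green, blue); there is no depth.
- calibration(name): a dict with "K" (3x3 intrinsics, pixels), "dist_coeffs" ([k1, k2, p1, p2, k3] as OpenCV has them; the pictures are not rectified), "rvec" (rotation vector, rad) and "tvec" (3), from world to camera coordinates, as OpenCV has them. Camera axes: x right, y down, z forward; pixel columns grow to the right and rows downward; lengths in m; the calibration is good to about 2 mm. A picture is of the moment at which its call begins. calibration takes no time and is no camera call.
- sign_off(): hands the job in, once; it reports no verdict.
The state is a dict: "time": time; "joint_pos": joint angles; "joint_vel": joint speeds; "joint_efforts": joint torques, N m; "eef_pos": TCP position; "eef_rot": TCP orientation; "wrist_force": force on the tool from outside, world axes, zero at the start; "wrist_torque": the same for the moment, N m; "finger_gap": finger opening in m.
Only numpy, scipy, OpenCV 4.12 (cv2) and the standard library are available. Lean on these libraries where they do the work, as an engineer would, in place of code of your own. Each camera call takes 0.05 s, during which the arm holds its last target.

## Working session

There is one attempt and no reset: what is moved stays moved. The work goes in short steps, Python scripts to look and compute and a tool call to move; the robot and the scene stay as the last step left them, time stands still between calls to the robot, and variables do not carry over. Pictures are saved under pics/ and viewed, and the job is handed in when it is done.

Besides the shell and the picture viewer there is one more tool, called as name(argument=value, ...), one argument or row to a line, values as JSON. jog_arm: Moves the arm, as the interface text tells. Its arguments: {"type":"object","properties":{"steps":{"type":"array","items":{"type":"array","items":{"type":"array","items":{"type":"number"}}}}},"required":["steps"]}

```bash
mkdir -p pics
python3 - <<'E'
from rig import *
import cv2
s=read_state(); print(s)
for n in("scene","top"):
    cv2.imwrite(f"pics/{n}0.png",get_image(n)[:,:,::-1]); print(calibration(n))
E
```

```text
{'time': 0.0, 'joint_pos': array([ 1.16064097e+00,  2.77172502e-01, -2.78819645e-02,  1.26797110e+00,
        3.09859757e-05,  1.46740822e+00]), 'joint_vel': array([ 0.00026402,  0.0005859 , -0.00028448, -0.00183928,  0.00025908,
        0.00035624]), 'joint_efforts': array([ 1.26680025e-03, -4.45509553e+01,  2.95201635e+01,  1.65522331e-02,
        2.00407171e-04,  1.35740976e-05]), 'eef_pos': array([0.18842361, 0.59511848, 0.23013464]), 'eef_rot': array([-2.98052659e-04,  1.52782826e-01,  9.88259159e-01, -1.07413991e-03]), 'wrist_force': array([ 0.30827679, -0.04513582, -0.63822493]), 'wrist_torque': array([ 0.03266102,  0.01207677, -0.00403478]), 'finger_gap': 0.08543473529906583}
{'K': array([[435.71552889,   0.        , 315.80770002],
       [  0.        , 435.71552889, 239.90225225],
       [  0.        ,   0.        ,   1.        ]]), 'dist_coeffs': array([0.00326709, 0.        , 0.        , 0.        , 0.        ]), 'rvec': array([ 0.83232925,  2.55582996, -1.07161012]), 'tvec': array([ 0.43226711, -0.17458158,  1.25577986])}
{'K': array([[562.38332596,   0.        , 314.48084853],
       [  0.        , 562.38332596, 232.6040953 ],
       [  0.        ,   0.        ,   1.        ]]), 'dist_coeffs': array([-0.07799086,  0.        ,  0.        ,  0.        ,  0.        ]), 'rvec': array([ 2.20306288, -2.17010846,  0.05832732]), 'tvec': array([0.00957864, 0.54852414, 1.30355426])}
```

View pics/scene0.png

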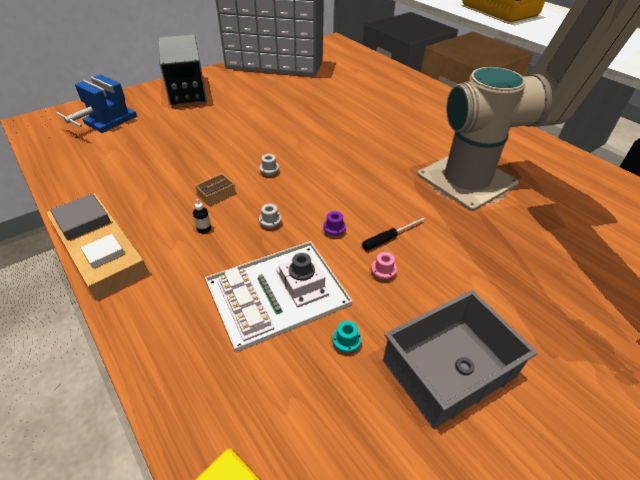

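View pics/top0.png

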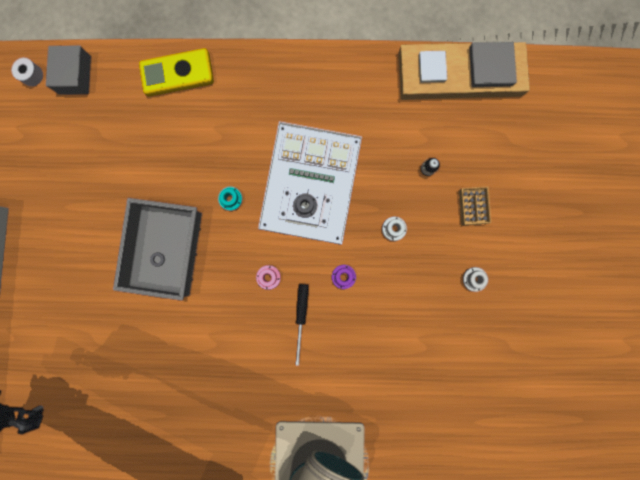

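In both pictures the dark bushing sits in the clamp block: top (304,205), scene (302,265). What could be taken for it in the top view: turquoise (230,198), pink (268,277) and purple (344,277), all decoys by colour, and the two bright bushings at (395,229) and (476,279), which are the new ones. I choose the dark one and check it in a close crop.

Run:
```python
import cv2,numpy as np
t=cv2.imread("pics/top0.png");s=cv2.imread("pics/scene0.png")
def c(im,x,y,w,h,k):return cv2.resize(im[y:y+h,x:x+w],None,fx=k,fy=k,interpolation=cv2.INTER_CUBIC)
a=np.hstack([c(t,254,150,100,100,4),c(t,355,205,0+50,50,8)])
b=np.hstack([c(t,451,255,50,50,8)])
cv2.imwrite("pics/c1.png",a)
d=np.hstack([c(t,451,255,50,50,8),c(t,110,195,100,100,4)[:400]])
cv2.imwrite("pics/c2.png",d)
cv2.imwrite("pics/c3.png",np.hstack([c(s,260,230,100,100,4),c(s,230,140,80,100,4)]))
```

```text
(no output)
```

View pics/c1.png

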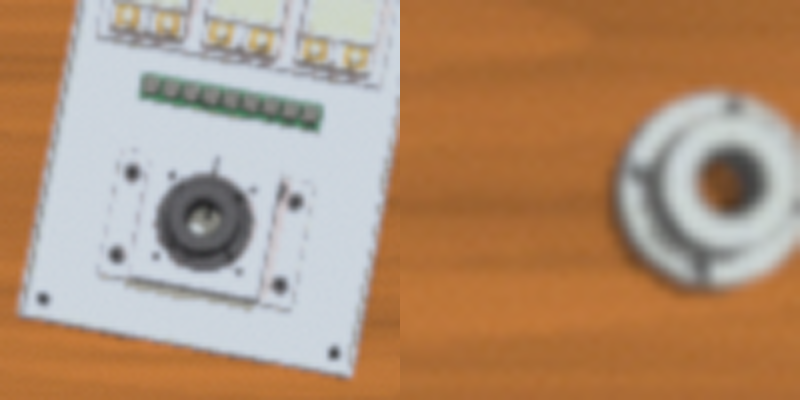

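View pics/c2.png

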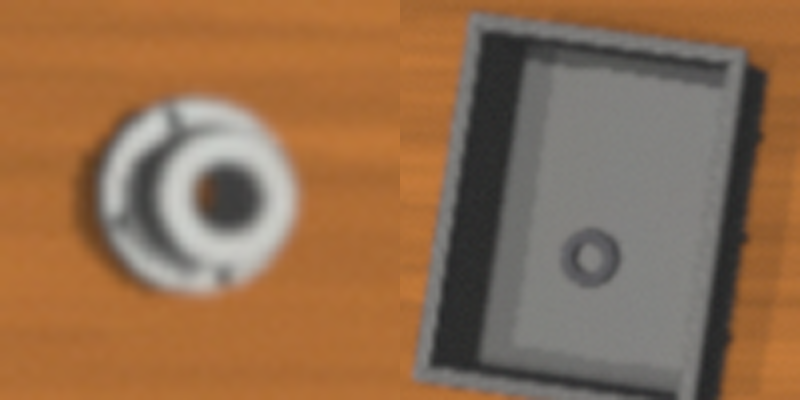

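View pics/c3.png

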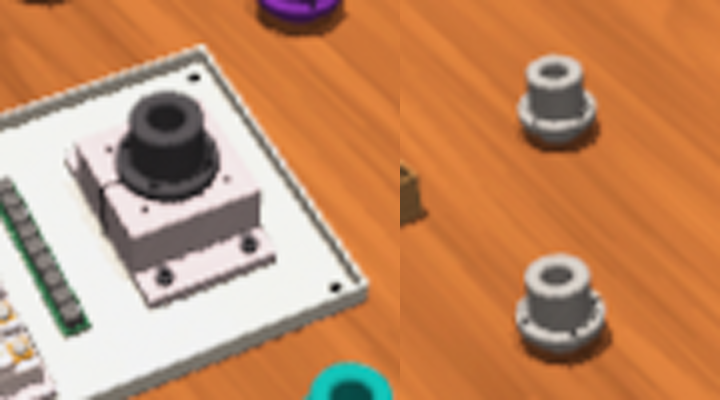

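The crop confirms the choice: a dark bushing in the block on the white plate. Next I compute positions from both views, with z known from the heights.

```bash
cat > h.py <<'E'
import cv2,numpy as np
from rig import *
from scipy.spatial.transform import Rotation as R
def ray(n,u,v,z):
    c=calibration(n);M=cv2.Rodrigues(c["rvec"])[0]
    p=cv2.undistortPoints(np.array([[[u,v]]],float),c["K"],c["dist_coeffs"])[0,0]
    C=-M.T@c["tvec"];d=M.T@np.array([p[0],p[1],1]);return C+d*(z-C[2])/d[2]
def proj(n,P):
    c=calibration(n);return cv2.projectPoints(np.array(P,float).reshape(-1,3),c["rvec"],c["tvec"],c["K"],c["dist_coeffs"])[0][:,0]
def circ(P,r,k=60):
    a=np.linspace(0,2*np.pi,k);return np.c_[P[0]+r*np.cos(a),P[1]+r*np.sin(a),np.full(k,P[2])]
def crop(n,im,polys,x,y,w,h,k,fn):
    o=cv2.resize(im[y:y+h,x:x+w],None,fx=k,fy=k,interpolation=cv2.INTER_CUBIC)
    for P in polys:
        q=((proj(n,P)-[x,y]+.5)*k-.5)
        cv2.polylines(o,[np.round(q*16).astype(int)],False,(0,255,0),1,cv2.LINE_AA,4)
    if fn: cv2.imwrite(fn,o)
    return o
def tool(P,W=None):
    "world target TCP -> shift in tool axes, mm"
    s=read_state();q=s["eef_rot"];r=R.from_quat([q[1],q[2],q[3],q[0]])
    return r.inv().apply(np.array(P)-s["eef_pos"])*1000
E
python3 - <<'E'
from h import *
zt=.029+.052
print("worn hub top", ray("top",304.8,203.2,zt), "scene",ray("scene",301,259,zt))
print("worn flange", ray("top",304.5,204.5,.048))
print("b1 fl",ray("top",394.2,228.5,.02),"hub",ray("top",395.5,227.4,.052),"sc",ray("scene",268.8,208.3,.052))
print("b2 fl",ray("top",475.3,278.9,.02),"hub",ray("top",479,278.5,.052),"sc",ray("scene",268.5,157.4,.052))
for n,u,v in[("tl",282,123),("tr",361,136),("br",342,243),("bl",260,230)]: print("plate",n,ray("top",u,v,.015)[:2])
# bin rim corners
for u,v in[(128.5,199.5),(199.5,207.5),(187,299),(114.5,290)]: print("bin",ray("top",u,v,.09)[:2])
for u,v in[(230,198),(268,277),(344,277)]: print("decoy",ray("top",u,v,.03)[:2])
print("sd",ray("top",303,286,.02)[:2],ray("top",301,322,.02)[:2],"bottle",ray("top",432,165,.09)[:2], "carton",ray("top",475,206,.034)[:2])
print("collar",ray("top",158,259,.014))
E
```

```text
worn hub top [0.61009606 0.04002362 0.081     ] scene [0.60661171 0.04273963 0.081     ]
worn flange [0.61082541 0.04153283 0.048     ]
b1 fl [ 0.56053596 -0.16891457  0.02      ] hub [ 0.5608459  -0.16759603  0.052     ] sc [ 0.5579258  -0.16728271  0.052     ]
b2 fl [ 0.4451072  -0.36042185  0.02      ] hub [ 0.44667183 -0.36002723  0.052     ] sc [ 0.44066665 -0.35771382  0.052     ]
plate tl [0.80949726 0.09943528]
plate tr [ 0.78052938 -0.08938798]
plate br [ 0.52493462 -0.04712522]
plate bl [0.55266632 0.14624831]
bin [0.61228124 0.43701152]
bin [0.59622517 0.27500751]
bin [0.39222929 0.29751965]
bin [0.40878922 0.46191946]
decoy [0.62570842 0.216687  ]
decoy [0.44287324 0.12384003]
decoy [ 0.44562011 -0.05213531]
sd [0.42306107 0.04266636] [0.33948313 0.04596874] bottle [ 0.69950344 -0.24374151] carton [ 0.61504749 -0.35604743]
collar [0.4804389  0.38706156 0.014     ]
```

```bash
cat >> h.py <<'E'
def model(x,y,z0):
    P=[]
    for r,h in((.028,.014),(.028,.022),(.02,.022),(.02,.052),(.01,.052)): P.append(circ((x,y,z0+h),r))
    return P
E
python3 - <<'E'
from h import *
t=cv2.imread("pics/top0.png");s=cv2.imread("pics/scene0.png")
W=model(.609,.0408,.029);A=model(.560,-.168,0);B=model(.4445,-.359,0)
o=np.hstack([crop("top",t,W,280,180,50,50,8,0),crop("top",t,A,370,205,50,50,8,0)])
o2=np.hstack([crop("top",t,B,451,255,50,50,8,0),crop("scene",s,W,280,245,50,50,8,0)])
o3=np.hstack([crop("scene",s,A,245,195,50,50,8,0),crop("scene",s,B,245,140,50,50,8,0)])
for i,x in enumerate((o,o2,o3)): cv2.imwrite(f"pics/ov{i}.png",x)
E
```

```text
(no output)
```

View pics/ov0.png

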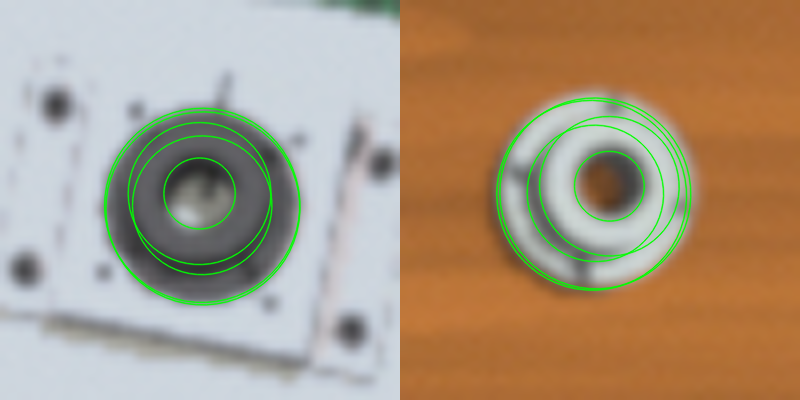

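View pics/ov1.png

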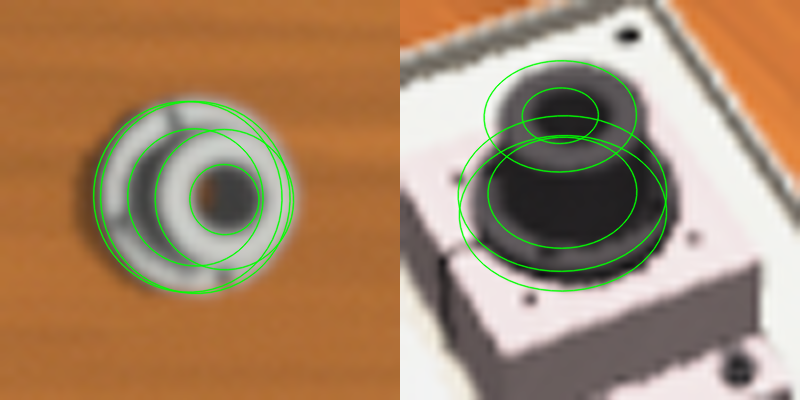

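View pics/ov2.png

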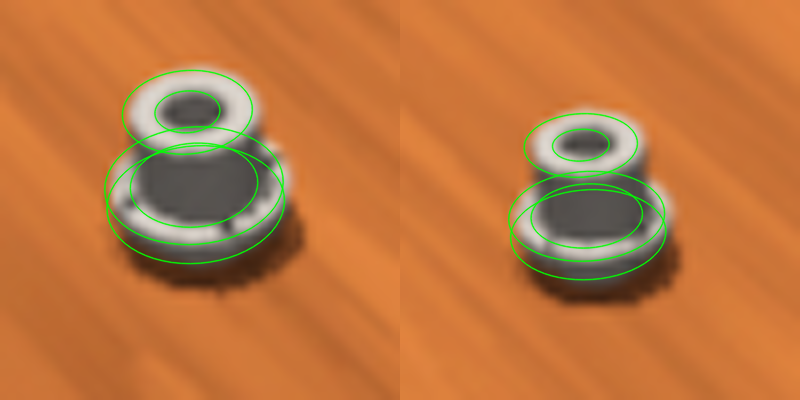

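The top overlay fits within about 1 mm. The scene view is offset by about 2 mm, which is within the calibration tolerance, so I take a compromise between the two.

Run:
```python
from h import *
print(tool([.6085,.041,.12]))
```

```text
[-567.79224526 -401.20484525  110.9410151 ]
```

jog_arm(
  steps=[
    [[-30, -21, 0, 0, 0, 0, -1], [-72, -51, 0, 0, 0, 0, -1], [-114, -81, 0, 0, 0, 0, -1], [-156, -111, 0, 0, 0, 0, -1], [-198, -141, 0, 0, 0, 0, -1], [-240, -171, 0, 0, 0, 0, -1], [-282, -200, 0, 0, 0, 0, -1], [-324, -230, 0, 0, 0, 0, -1]],
  ],
)

```text
time: 1.1
eef_pos: [0.4284, 0.2765, 0.2303]
eef_rot: [-0.0, 0.153, 0.988, -0.001]
wrist_force: [1.0, -0.1, -0.7]
finger_gap: 0.0857
```

Run:
```python
from h import *
s=read_state();print(s["eef_pos"],s["joint_pos"],s["joint_vel"])
print(tool([.6085,.041,.14]))
```

```text
[0.42840765 0.2764983  0.23027222] [ 0.44703043  0.07438898 -0.2717614   1.22666553 -0.00126397  0.75373717] [-8.07384664e-01  1.82862321e-02  2.07605387e-02 -4.53062137e-03
  6.07582559e-04 -7.99779370e-01]
[-242.8445049  -169.92676172   90.51640574]
```

jog_arm(
  steps=[
    [[-40, -28, 10, 0, 0, 0, -1], [-82, -57, 28, 0, 0, 0, -1], [-124, -86, 48, 0, 0, 0, -1], [-166, -116, 66, 0, 0, 0, -1], [-206, -144, 80, 0, 0, 0, -1], [-233, -163, 88, 0, 0, 0, -1], [-243, -170, 90, 0, 0, 0, -1], [-243, -170, 90, 0, 0, 0, -1]],
  ],
)

```text
time: 2.1
eef_pos: [0.6084, 0.0408, 0.1402]
eef_rot: [-0.001, 0.153, 0.988, -0.001]
wrist_force: [-1.1, -0.4, -0.2]
finger_gap: 0.0855
```

Run:
```python
from h import *
s=read_state();print(s["eef_pos"],s["joint_vel"],s["wrist_force"],s["wrist_torque"])
print(tool([.6085,.041,.053]))
for n in("scene","top"):
    im=get_image(n)[:,:,::-1]; cv2.imwrite(f"pics/{n}1.png",im)
    x,y=(230,170) if n=="scene" else (230,140)
    crop(n,im,[circ((*s["eef_pos"][:2],.081),.02)],x,y,150,120,5,f"pics/{n}1c.png")
```

```text
[0.60836376 0.04081564 0.14015645] [ 0.02467879 -0.02151409 -0.01206316  0.00601161  0.00541806  0.00174934] [-1.0515471  -0.40976128 -0.15151606] [ 0.00642499 -0.0070695   0.00770705]
[-0.22944564  0.4079564  87.15549112]
```

View pics/scene1c.png

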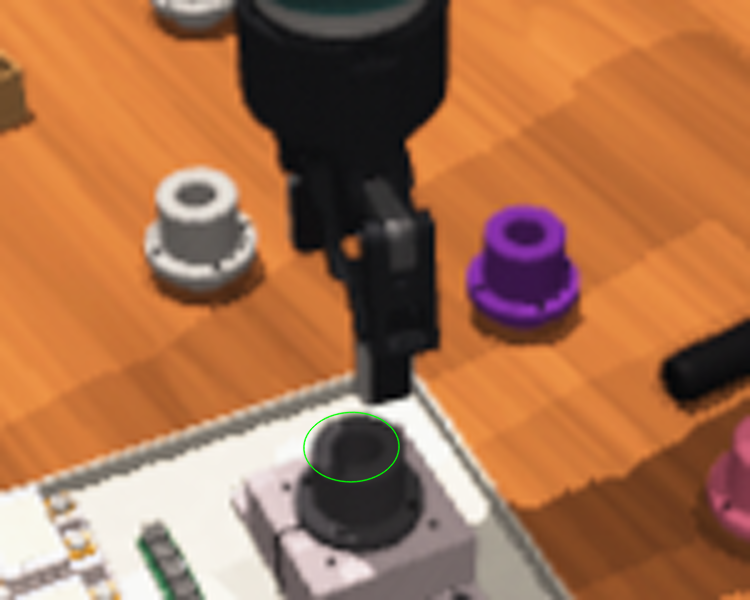

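View pics/top1c.png

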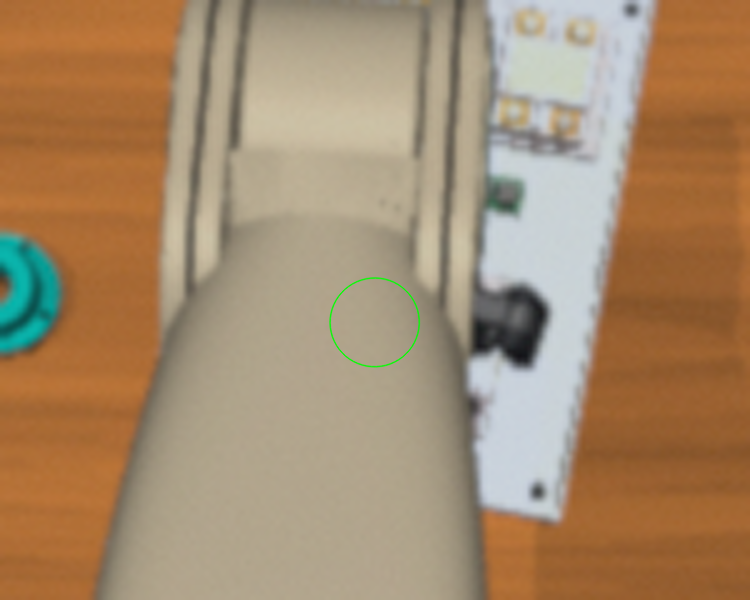

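Run:
```python
from h import *
s=read_state();p=s["eef_pos"];M=R.from_quat(np.roll(s["eef_rot"],-1)).as_matrix()
im=cv2.imread("pics/scene1.png")
polys=[]
for sg in(1,-1):
  for off in(.0425,.057):
    for z in(-.013,-.05):
      c=[p+M@np.array([dx,sg*off,z]) for dx in(-.011,.011)]; polys.append(np.array(c))
crop("scene",im,polys+[circ((.6085,.041,.081),.02)],260,200,90,90,8,"pics/f1.png")
```

```text
(no output)
```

View pics/f1.png

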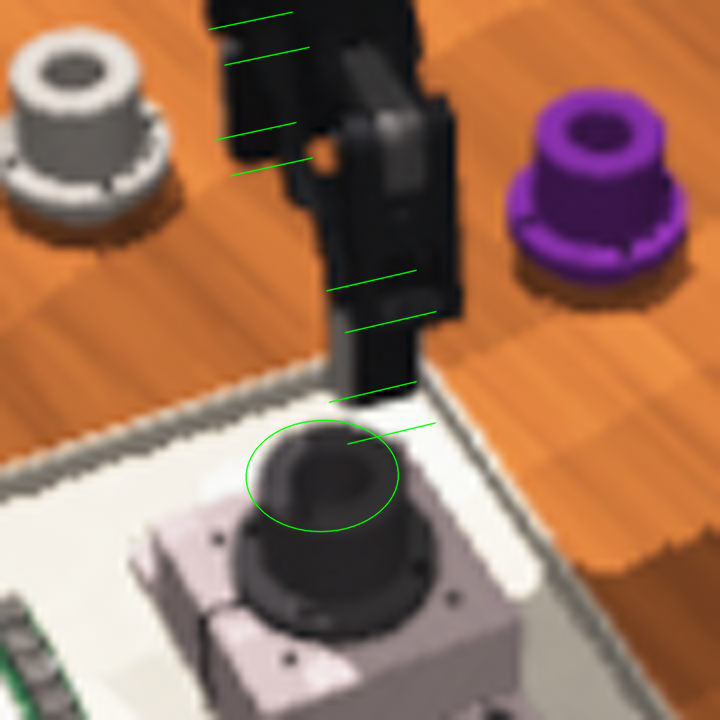

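jog_arm(
  steps=[
    [[0, 0, 15, 0, 0, 0, -1], [0, 0, 35, 0, 0, 0, -1], [0, 0, 55, 0, 0, 0, -1], [0, 0, 72, 0, 0, 0, -1], [0, 0, 82, 0, 0, 0, -1], [0, 0, 86, 0, 0, 0, -1], [0, 0, 86, 0, 0, 0, -1]],
  ],
)

```text
time: 3.08
eef_pos: [0.6079, 0.0418, 0.0548]
eef_rot: [-0.001, 0.152, 0.988, -0.001]
wrist_force: [0.1, -0.2, 0.0]
finger_gap: 0.0854
```

jog_arm(
  steps=[
    [[0, 0, 0, 0, 0, 0, -0.6], [0, 0, 0, 0, 0, 0, -0.3], [0, 0, 0, 0, 0, 0, -0.15], [0, 0, 0, 0, 0, 0, 0], [0, 0, 0, 0, 0, 0, 0.05]],
  ],
)

```text
time: 3.7
eef_pos: [0.608, 0.0418, 0.0549]
eef_rot: [-0.001, 0.152, 0.988, -0.001]
wrist_force: [0.2, -0.8, -0.3]
finger_gap: 0.0406
```

jog_arm(
  steps=[
    [[0, 0, 0, 0, 0, 0, 0.3], [0, 0, 0, 0, 0, 0, 1], [0, 0, 0, 0, 0, 0, 1]],
  ],
)

```text
time: 4.08
eef_pos: [0.6081, 0.0419, 0.0552]
eef_rot: [-0.0, 0.152, 0.988, -0.001]
wrist_force: [-1.4, 0.5, 3.8]
finger_gap: 0.0382
```

Run:
```python
from h import *
s=read_state();p=s["eef_pos"];print(p,s["wrist_force"],s["wrist_torque"],s["finger_gap"])
im=get_image("scene")[:,:,::-1]
crop("scene",im,[],260,200,90,90,8,"pics/g1.png")
```

```text
[0.60810427 0.04189488 0.05521329] [-1.38535236  0.45111739  3.78985046] [ 0.2180095   0.2023106  -0.00450975] 0.038168398813764236
```

View pics/g1.png

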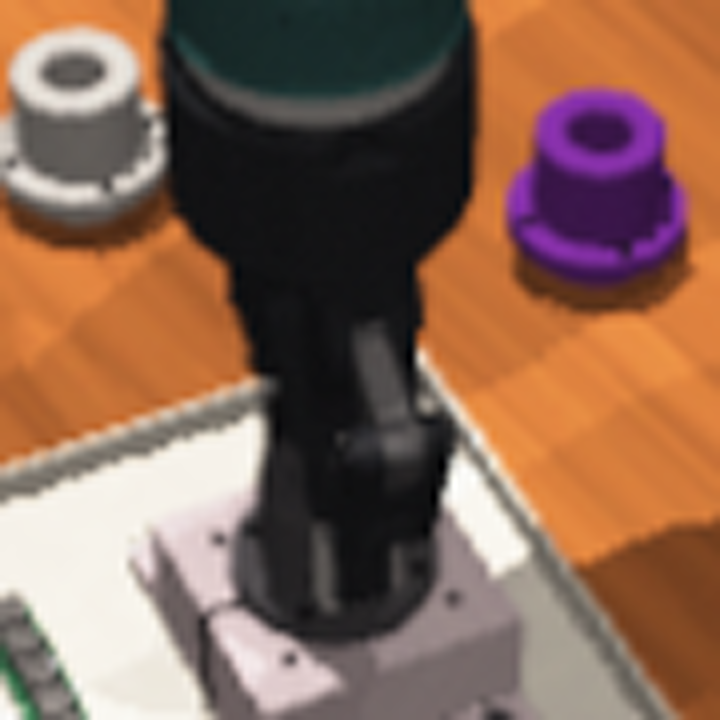

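jog_arm(
  steps=[
    [[0, 0, -4, 0, 0, 0, 1], [0, 0, -10, 0, 0, 0, 1], [0, 0, -18, 0, 0, 0, 1], [0, 0, -30, 0, 0, 0, 1], [0, 0, -50, 0, 0, 0, 1], [0, 0, -75, 0, 0, 0, 1], [0, 0, -100, 0, 0, 0, 1], [0, 0, -125, 0, 0, 0, 1]],
  ],
)

```text
time: 5.12
eef_pos: [0.6082, 0.042, 0.1818]
eef_rot: [-0.0, 0.152, 0.988, -0.001]
wrist_force: [0.3, 0.2, -3.7]
finger_gap: 0.0384
```

Run:
```python
from h import *
s=read_state();p=s["eef_pos"];print(p,s["wrist_force"],s["wrist_torque"],s["finger_gap"])
im=get_image("scene")[:,:,::-1]
crop("scene",im,[],240,180,120,120,5,"pics/g2.png")
print(tool([.502,.368,.19]))
```

```text
[0.60819433 0.04199522 0.18182729] [ 0.25129492  0.15978969 -3.73531594] [ 0.00564716 -0.04186785 -0.02556095] 0.0384394826685421
[201.57594784 278.27949025  -5.22981316]
```

View pics/g2.png

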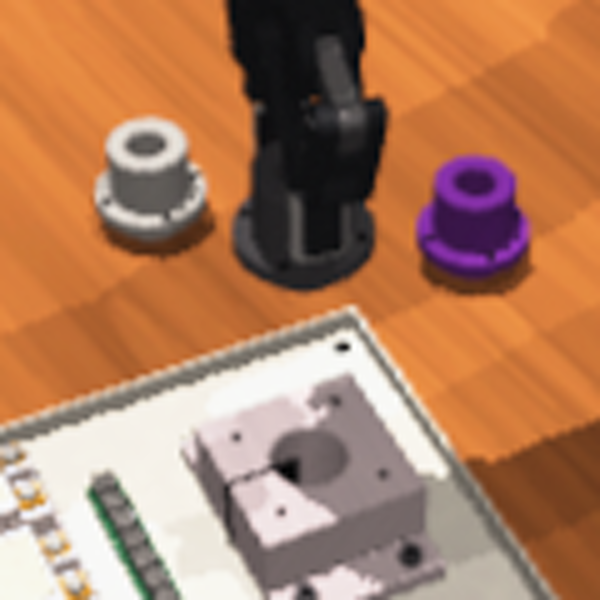

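jog_arm(
  steps=[
    [[15, 26, 0, 0, 0, 0, 1], [38, 66, -3, 0, 0, 0, 1], [64, 108, -5, 0, 0, 0, 1], [90, 150, -5, 0, 0, 0, 1], [116, 192, -5, 0, 0, 0, 1], [142, 234, -5, 0, 0, 0, 1], [162, 270, -5, 0, 0, 0, 1], [167, 282, -5, 0, 0, 0, 1]],
  ],
)

```text
time: 6.18
eef_pos: [0.5351, 0.3634, 0.1899]
eef_rot: [0.003, 0.151, 0.989, -0.0]
wrist_force: [-0.2, -0.0, -3.8]
finger_gap: 0.0381
```

Run:
```python
from h import *
s=read_state();p=s["eef_pos"];print(p,s["wrist_force"],s["wrist_torque"],s["finger_gap"])
print(tool([.535,.364,.045]))
im=get_image("scene")[:,:,::-1]
cv2.imwrite("pics/g3.png",im)
```

```text
[0.53513137 0.36337022 0.18986041] [-0.15211423 -0.0241702  -3.78305901] [-0.07328504  0.00377815 -0.02151199] 0.03813141753900442
[  1.14618456   0.49415899 144.85646184]
```

View pics/g3.png

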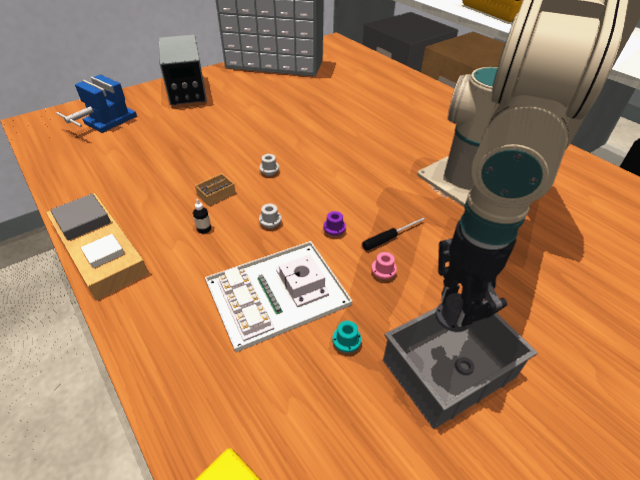

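jog_arm(
  steps=[
    [[1, 0, 20, 0, 0, 0, 1], [1, 0, 50, 0, 0, 0, 1], [1, 0, 80, 0, 0, 0, 1], [1, 0, 110, 0, 0, 0, 1], [1, 0, 130, 0, 0, 0, 1], [1, 0, 142, 0, 0, 0, 1], [1, 0, 146, 0, 0, 0, 1], [1, 0, 146, 0, 0, 0, 1]],
  ],
)

```text
time: 7.22
eef_pos: [0.536, 0.3644, 0.0445]
eef_rot: [0.003, 0.151, 0.989, 0.001]
wrist_force: [-0.2, -0.6, -3.7]
finger_gap: 0.0385
```

jog_arm(
  steps=[
    [[0, 0, 0, 0, 0, 0, -0.1], [0, 0, 0, 0, 0, 0, -0.35], [0, 0, 0, 0, 0, 0, -0.35], [0, 0, 0, 0, 0, 0, -0.35], [0, 0, -25, 0, 0, 0, -0.35], [0, 0, -60, 0, 0, 0, -0.35], [0, 0, -100, 0, 0, 0, -0.35], [0, 0, -140, 0, 0, 0, -0.6]],
  ],
)

```text
time: 8.22
eef_pos: [0.5347, 0.3642, 0.1855]
eef_rot: [0.003, 0.151, 0.989, 0.001]
wrist_force: [0.0, 0.7, -0.8]
finger_gap: 0.0684
```

Run:
```python
from h import *
s=read_state();p=s["eef_pos"];print(p,s["joint_pos"],s["wrist_force"],s["wrist_torque"],s["finger_gap"])
print(tool([.560,-.168,.15]))
im=get_image("scene")[:,:,::-1]
crop("scene",im,[],350,270,200,150,4,"pics/g4.png")
```

```text
[0.53471759 0.36423854 0.185548  ] [ 0.49949336  0.33658839 -0.04299064  1.18545547 -0.00302769  0.8022091 ] [ 0.0070588   0.70339347 -0.75879293] [ 0.02254901 -0.03523785  0.01465353] 0.0684479996558723
[-182.58463691 -500.57179276   35.65749609]
```

View pics/g4.png

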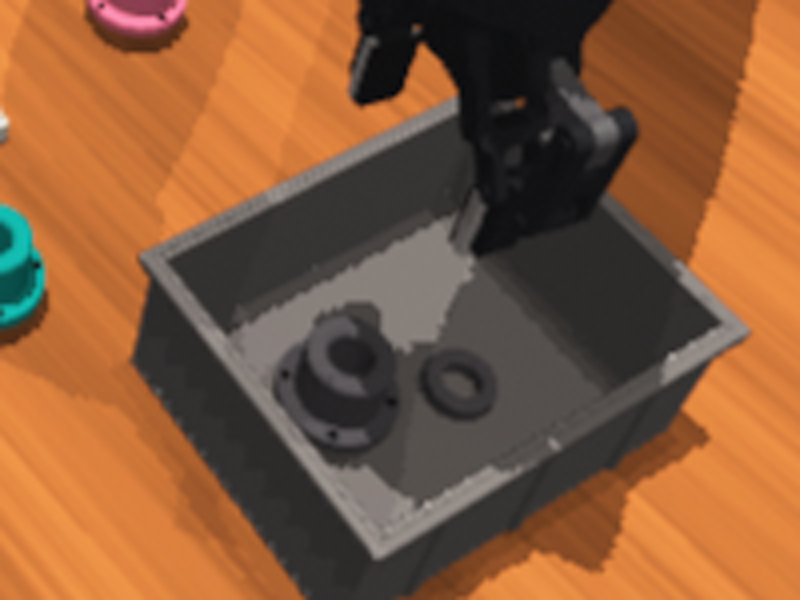

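The worn bushing stands in the bin at crop (350,380), beside the collar. Next is bushing 1, correcting a small tilt on the way.

```bash
cat >> h.py <<'E'
def lev(yaw_keep=True):
    s=read_state();r=R.from_quat(np.roll(s["eef_rot"],-1))
    z=r.inv().apply([0,0,-1.]) # desired tool z in tool frame
    return np.cross([0,0,1],z)
E
python3 - <<'E'
from h import *
print(lev())
E
```

```text
[ 0.00933428  0.01324702 -0.        ]
```

jog_arm(
  steps=[
    [[-7, -18, 0, 0, 0, 0, -0.9], [-20, -55, 0, 0, 0, 0, -1], [-35, -96, 0, 0, 0, 0, -1], [-50, -137, 0, 0, 0, 0, -1], [-65, -178, 0, 0, 0, 0, -1], [-80, -219, 0, 0, 0, 0, -1], [-95, -260, 0, 0, 0, 0, -1], [-110, -301, 0, 0, 0, 0, -1]],
  ],
)

```text
time: 9.28
eef_pos: [0.5519, 0.0437, 0.1899]
eef_rot: [0.006, 0.151, 0.989, 0.003]
wrist_force: [0.0, -0.2, 0.1]
finger_gap: 0.0855
```

Run:
```python
from h import *
print(lev(),read_state()["joint_pos"])
print(tool([.560,-.168,.12]))
```

```text
[ 0.00840712  0.01140464 -0.        ] [-0.04040334  0.16716663 -0.2535824   1.13684942  0.00515524  0.26287119]
[ -70.2157987  -200.23560326   69.00956504]
```

jog_arm(
  steps=[
    [[-15, -42, 10, 0.004, 0.005, 0, -1], [-30, -85, 25, 0.008, 0.011, 0, -1], [-45, -128, 42, 0.008, 0.011, 0, -1], [-59, -168, 58, 0.008, 0.011, 0, -1], [-68, -193, 67, 0.008, 0.011, 0, -1], [-70, -200, 69, 0.008, 0.011, 0, -1], [-70, -200, 69, 0.008, 0.011, 0, -1]],
  ],
)

```text
time: 10.15
eef_pos: [0.559, -0.1677, 0.1195]
eef_rot: [-0.0, 0.151, 0.988, 0.001]
wrist_force: [0.0, -0.1, 0.2]
finger_gap: 0.0851
```

Run:
```python
from h import *
s=read_state();print(s["eef_pos"],s["wrist_force"],s["joint_vel"])
print(lev(),tool([.560,-.168,.026]))
im=get_image("scene")[:,:,::-1]
crop("scene",im,[],210,120,120,120,5,"pics/g5.png")
```

```text
[ 0.55901939 -0.16767404  0.11954889] [ 0.02759144 -0.08400944  0.24582376] [ 0.02247406 -0.0121221   0.00525752  0.00456078  0.00404678  0.00171571]
[ 0.00088785 -0.00100003  0.        ] [-1.12676846 -0.10037797 93.54775577]
```

View pics/g5.png

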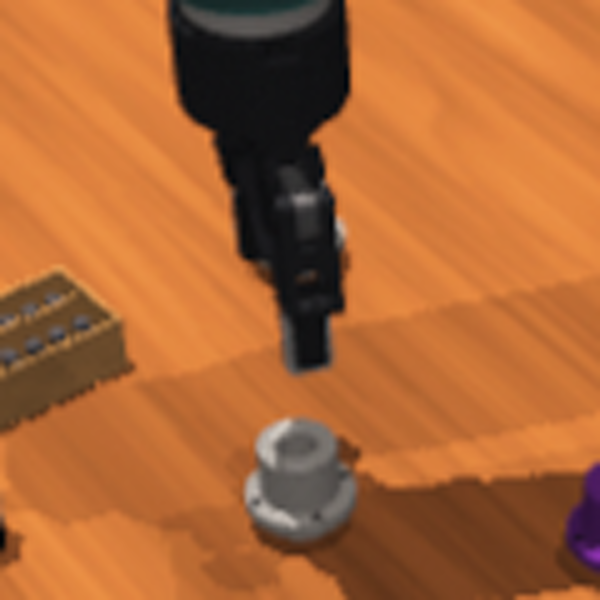

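jog_arm(
  steps=[
    [[-1, 0, 18, 0, 0, 0, -1], [-1, 0, 40, 0, 0, 0, -1], [-1, 0, 62, 0, 0, 0, -1], [-1, 0, 80, 0, 0, 0, -1], [-1, 0, 89, 0, 0, 0, -1], [-1, 0, 92, 0, 0, 0, -1], [-1, 0, 92, 0, 0, 0, -1]],
  ],
)

```text
time: 11.08
eef_pos: [0.5608, -0.1675, 0.0283]
eef_rot: [0.0, 0.151, 0.989, 0.0]
wrist_force: [-1.2, -0.5, 0.1]
finger_gap: 0.0856
```

jog_arm(
  steps=[
    [[0, 0, 0, 0, 0, 0, -0.5], [0, 0, 0, 0, 0, 0, -0.2], [0, 0, 0, 0, 0, 0, -0.05], [0, 0, 0, 0, 0, 0, 0.0], [0, 0, 0, 0, 0, 0, 0.05], [0, 0, 0, 0, 0, 0, 0.3], [0, 0, 0, 0, 0, 0, 1], [0, 0, 0, 0, 0, 0, 1]],
  ],
)

```text
time: 12.08
eef_pos: [0.561, -0.1678, 0.0287]
eef_rot: [0.001, 0.151, 0.989, 0.0]
wrist_force: [-2.1, -1.2, 4.5]
finger_gap: 0.0382
```

jog_arm(
  steps=[
    [[0, 0, -3, 0, 0, 0, 1], [0, 0, -10, 0, 0, 0, 1], [0, 0, -25, 0, 0, 0, 1], [0, 0, -45, 0, 0, 0, 1], [0, 0, -65, 0, 0, 0, 1], [0, 0, -77, 0, 0, 0, 1], [0, 0, -80, 0, 0, 0, 1], [0, 0, -80, 0, 0, 0, 1]],
  ],
)

```text
time: 13.08
eef_pos: [0.5606, -0.1677, 0.1085]
eef_rot: [0.0, 0.151, 0.989, 0.0]
wrist_force: [1.0, -0.6, -3.7]
finger_gap: 0.0381
```

Run:
```python
from h import *
im=get_image("scene")[:,:,::-1]
crop("scene",im,[],210,120,120,120,5,"pics/g6.png")
for i in range(4):
  s=read_state();print(s["eef_pos"],s["wrist_force"],s["wrist_torque"]); get_image("scene")
print(lev())
```

```text
[ 0.56029684 -0.16751851  0.10802074] [-1.01253395  0.03672238 -4.53074147] [ 0.03193225  0.01563187 -0.0224376 ]
[ 0.56010918 -0.16746057  0.10776747] [ 0.54097265  0.19117321 -4.32075646] [-0.05243011  0.00053011 -0.07573617]
[ 0.56013317 -0.16748612  0.10769914] [ 0.42156332 -0.35721411 -4.49232822] [-0.01633443  0.0057544   0.02868826]
[ 0.5602281  -0.16751915  0.10778873] [-0.14824077 -0.16539976 -3.81650807] [-0.0149582   0.00226922  0.02427863]
[ 0.00045787 -0.00059083  0.        ]
```

View pics/g6.png

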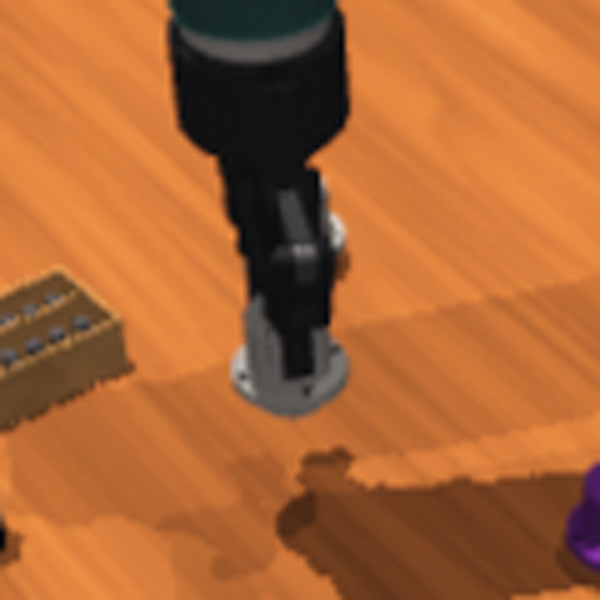

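Bushing 1 reads about 4.2 N. I set it back down and weigh bushing 2.

jog_arm(
  steps=[
    [[0, 0, 12, 0, 0, 0, 1], [0, 0, 30, 0, 0, 0, 1], [0, 0, 50, 0, 0, 0, 1], [0, 0, 65, 0, 0, 0, 1], [0, 0, 74, 0, 0, 0, 1], [0, 0, 77, 0, 0, 0, 1], [0, 0, 78, 0, 0, 0, 1], [0, 0, 78.5, 0, 0, 0, 1]],
  ],
)

```text
time: 14.32
eef_pos: [0.5609, -0.1678, 0.03]
eef_rot: [0.0, 0.151, 0.989, 0.0]
wrist_force: [-0.5, 0.4, -4.2]
finger_gap: 0.038
```

Run:
```python
from h import *
s=read_state();print(s["eef_pos"],s["wrist_force"],s["wrist_torque"],lev())
```

```text
[ 0.56090599 -0.16776165  0.03000213] [-0.46503459  0.40066502 -4.21874143] [-0.0125485  -0.02201914  0.01175162] [ 0.0003046   0.00084148 -0.        ]
```

jog_arm(
  steps=[
    [[0, 0, 1, 0, 0, 0, 1], [0, 0, 1.7, 0, 0, 0, 1], [0, 0, 1.7, 0, 0, 0, 1]],
  ],
)

```text
time: 14.7
eef_pos: [0.5613, -0.168, 0.0288]
eef_rot: [0.001, 0.151, 0.989, -0.0]
wrist_force: [0.4, -0.3, -1.8]
finger_gap: 0.0383
```

jog_arm(
  steps=[
    [[0, 0, 0, 0, 0, 0, 0.1], [0, 0, 0, 0, 0, 0, -0.2], [0, 0, 0, 0, 0, 0, -0.6], [0, 0, 0, 0, 0, 0, -1], [0, 0, -15, 0, 0, 0, -1], [0, 0, -40, 0, 0, 0, -1], [0, 0, -70, 0, 0, 0, -1], [0, 0, -92, 0, 0, 0, -1]],
  ],
)

```text
time: 15.7
eef_pos: [0.5621, -0.1683, 0.1235]
eef_rot: [0.002, 0.151, 0.989, -0.0]
wrist_force: [-0.4, 0.1, 0.7]
finger_gap: 0.0856
```

Run:
```python
from h import *
s=read_state();print(s["eef_pos"],s["wrist_force"],s["joint_pos"],lev())
im=get_image("scene")[:,:,::-1]
crop("scene",im,model(.561,-.168,0),210,120,120,120,5,"pics/g7.png")
print(tool([.4445,-.3595,.12]))
```

```text
[ 0.56211187 -0.16830232  0.12350217] [-0.43071225  0.07311258  0.68328555] [-4.01255718e-01  2.83448431e-01 -2.55437020e-01  1.02724797e+00
  3.85815675e-04 -9.81314549e-02] [-7.28863482e-05  4.67825142e-03  0.00000000e+00]
[  57.1964648  -217.42563929    6.04488939]
```

View pics/g7.png

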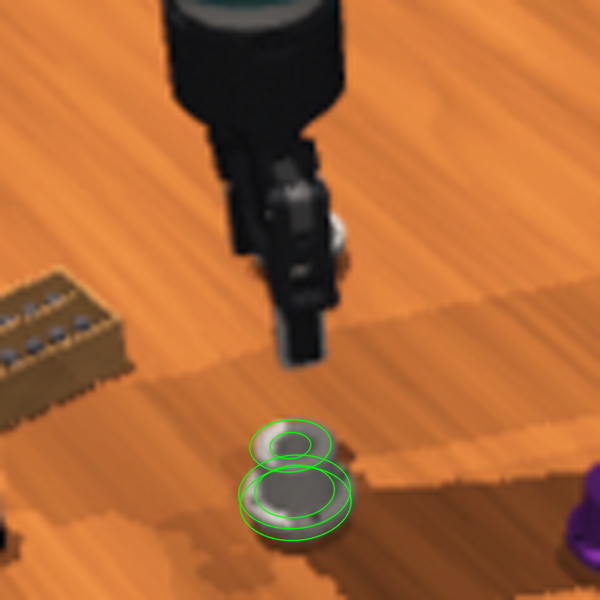

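Bushing 1 stands upright where it was. I move on to bushing 2.

jog_arm(
  steps=[
    [[8, -32, 0, 0, 0.002, 0, -1], [19, -72, 0, 0, 0.005, 0, -1], [30, -112, 0, 0, 0.005, 0, -1], [41, -152, 2, 0, 0.005, 0, -1], [51, -190, 4, 0, 0.005, 0, -1], [56, -212, 6, 0, 0.005, 0, -1], [57, -217, 6, 0, 0.005, 0, -1], [57, -217, 6, 0, 0.005, 0, -1]],
  ],
)

```text
time: 16.75
eef_pos: [0.445, -0.359, 0.1202]
eef_rot: [0.002, 0.151, 0.989, -0.0]
wrist_force: [0.2, 0.8, 0.5]
finger_gap: 0.0854
```

Run:
```python
from h import *
s=read_state();print(s["eef_pos"],s["wrist_force"],s["joint_vel"],lev())
print(tool([.4445,-.3595,.027]))
im=get_image("scene")[:,:,::-1]
crop("scene",im,model(.4445,-.3595,0),210,80,120,120,5,"pics/g8.png")
im=get_image("top")[:,:,::-1]
crop("top",im,model(.561,-.168,0),365,200,60,60,8,"pics/g8t.png")
```

```text
[ 0.44500067 -0.3589765   0.12023252] [0.18192488 0.75928161 0.47031705] [ 0.01807991 -0.00090836 -0.00308611  0.00080517  0.00245522  0.00059899] [-0.00017989  0.00465842  0.        ]
[ 0.75574348 -0.63238192 93.23012659]
```

View pics/g8.png

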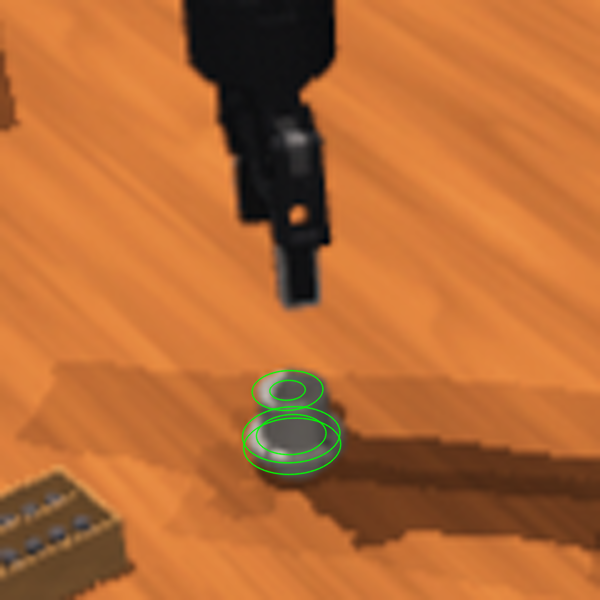

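View pics/g8t.png

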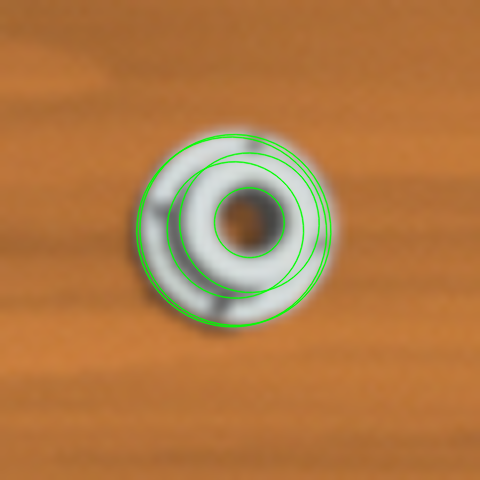

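jog_arm(
  steps=[
    [[1, -1, 18, 0, 0.005, 0, -1], [1, -1, 40, 0, 0.005, 0, -1], [1, -1, 62, 0, 0.005, 0, -1], [1, -1, 80, 0, 0.005, 0, -1], [1, -1, 89, 0, 0.005, 0, -1], [1, -1, 92, 0, 0.005, 0, -1], [1, -1, 92, 0, 0.005, 0, -1]],
  ],
)

```text
time: 17.73
eef_pos: [0.4448, -0.3594, 0.0285]
eef_rot: [0.0, 0.15, 0.989, -0.0]
wrist_force: [0.6, 0.2, -0.1]
finger_gap: 0.0852
```

jog_arm(
  steps=[
    [[0, 0, 0, 0, 0, 0, -0.5], [0, 0, 0, 0, 0, 0, -0.2], [0, 0, 0, 0, 0, 0, -0.05], [0, 0, 0, 0, 0, 0, 0.0], [0, 0, 0, 0, 0, 0, 0.05], [0, 0, 0, 0, 0, 0, 0.3], [0, 0, 0, 0, 0, 0, 1], [0, 0, 0, 0, 0, 0, 1]],
  ],
)

```text
time: 18.73
eef_pos: [0.4451, -0.3597, 0.0288]
eef_rot: [0.0, 0.15, 0.989, -0.0]
wrist_force: [0.0, 0.7, 4.3]
finger_gap: 0.0383
```

jog_arm(
  steps=[
    [[0, 0, -3, 0, 0, 0, 1], [0, 0, -10, 0, 0, 0, 1], [0, 0, -25, 0, 0, 0, 1], [0, 0, -45, 0, 0, 0, 1], [0, 0, -65, 0, 0, 0, 1], [0, 0, -77, 0, 0, 0, 1], [0, 0, -80, 0, 0, 0, 1], [0, 0, -80, 0, 0, 0, 1]],
  ],
)

```text
time: 19.73
eef_pos: [0.4448, -0.3594, 0.1087]
eef_rot: [0.0, 0.15, 0.989, -0.0]
wrist_force: [-0.0, -0.1, -1.4]
finger_gap: 0.0379
```

Run:
```python
from h import *
im=get_image("scene")[:,:,::-1]
crop("scene",im,[],210,80,120,120,5,"pics/g9.png")
for i in range(4):
  s=read_state();print(s["eef_pos"],s["wrist_force"],s["wrist_torque"]); get_image("scene")
print(lev())
```

```text
[ 0.44460087 -0.35916318  0.10822883] [ 0.70727737  0.45802583 -1.85737275] [-0.05487941  0.04768818  0.01350605]
[ 0.44449381 -0.35903295  0.10797995] [-1.05372808 -0.10127593 -1.29302785] [-0.01609398  0.02142487  0.00055112]
[ 0.4444483  -0.35901844  0.1079062 ] [-0.52529625 -0.52276531 -0.71603138] [-0.01646081 -0.00099392 -0.06278272]
[ 0.44451434 -0.35906932  0.10795691] [-0.4110739  -0.82211019 -1.20013516] [0.00127632 0.0228712  0.02342235]
[ 2.45853746e-05 -5.98661204e-04  0.00000000e+00]
```

View pics/g9.png

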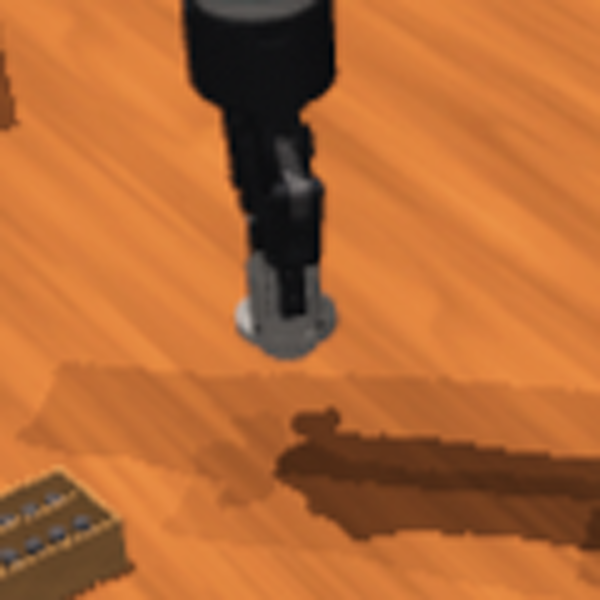

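Bushing 2 weighs about 1.3 N against 4.2 N, so bushing 1 is the steel one. I set bushing 2 back.

jog_arm(
  steps=[
    [[0, 0, 12, 0, 0, 0, 1], [0, 0, 30, 0, 0, 0, 1], [0, 0, 50, 0, 0, 0, 1], [0, 0, 65, 0, 0, 0, 1], [0, 0, 74, 0, 0, 0, 1], [0, 0, 77.5, 0, 0, 0, 1], [0, 0, 79, 0, 0, 0, 1], [0, 0, 79.5, 0, 0, 0, 1]],
  ],
)

```text
time: 20.98
eef_pos: [0.445, -0.3595, 0.0291]
eef_rot: [0.0, 0.15, 0.989, -0.0]
wrist_force: [-0.2, -0.1, -1.1]
finger_gap: 0.0379
```

jog_arm(
  steps=[
    [[0, 0, 0.6, 0, 0, 0, 1], [0, 0, 1, 0, 0, 0, 1], [0, 0, 1, 0, 0, 0, 1]],
  ],
)

```text
time: 21.35
eef_pos: [0.4454, -0.36, 0.0288]
eef_rot: [0.001, 0.15, 0.989, -0.001]
wrist_force: [-0.7, 0.6, 3.0]
finger_gap: 0.0381
```

jog_arm(
  steps=[
    [[0, 0, 0, 0, 0, 0, 0.1], [0, 0, 0, 0, 0, 0, -0.2], [0, 0, 0, 0, 0, 0, -0.6], [0, 0, 0, 0, 0, 0, -1], [0, 0, -15, 0, 0, 0, -1], [0, 0, -40, 0, 0, 0, -1], [0, 0, -70, 0, 0, 0, -1], [0, 0, -92, 0, 0, 0, -1]],
  ],
)

```text
time: 22.35
eef_pos: [0.446, -0.3605, 0.1235]
eef_rot: [0.002, 0.15, 0.989, -0.001]
wrist_force: [-0.2, 0.0, 0.2]
finger_gap: 0.0852
```

Run:
```python
from h import *
s=read_state();print(s["eef_pos"],s["wrist_force"],s["joint_pos"],lev())
im=get_image("scene")[:,:,::-1]
crop("scene",im,model(.4445,-.3595,0),210,80,120,120,5,"pics/g10.png")
print(tool([.561,-.168,.12]))
```

```text
[ 0.44600085 -0.36050884  0.12348642] [-0.180881    0.0454077   0.21043011] [-7.92393595e-01  2.61578018e-01 -2.84899258e-01  1.01959035e+00
 -2.06432774e-04 -4.90497442e-01] [-0.00240961  0.00407393  0.        ]
[-50.7546734  218.90511672   5.81793759]
```

View pics/g10.png

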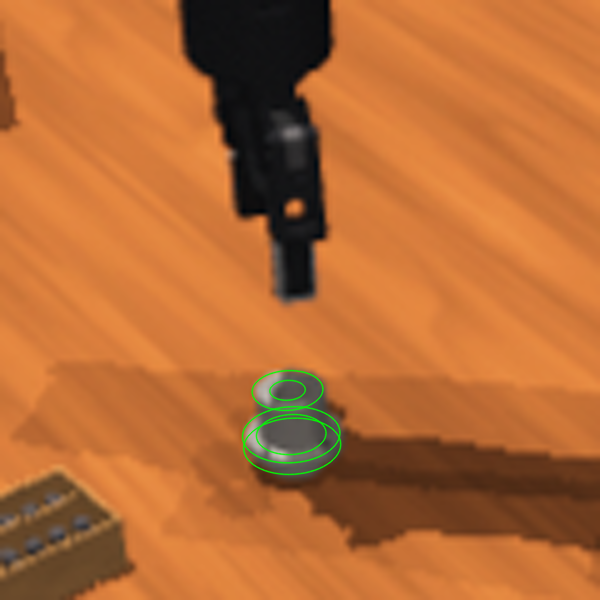

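Bushing 2 is standing where it was, in the same overlay position. I go back to bushing 1.

jog_arm(
  steps=[
    [[-8, 32, 0, -0.001, 0.002, 0, -1], [-17, 72, 0, -0.002, 0.004, 0, -1], [-26, 112, 0, -0.002, 0.004, 0, -1], [-35, 152, 2, -0.002, 0.004, 0, -1], [-44, 190, 4, -0.002, 0.004, 0, -1], [-50, 213, 6, -0.002, 0.004, 0, -1], [-51, 219, 6, -0.002, 0.004, 0, -1], [-51, 219, 6, -0.002, 0.004, 0, -1]],
  ],
)

```text
time: 23.4
eef_pos: [0.5611, -0.1682, 0.12]
eef_rot: [0.002, 0.15, 0.989, -0.002]
wrist_force: [0.2, -1.0, -0.0]
finger_gap: 0.0853
```

Run:
```python
from h import *
s=read_state();print(s["eef_pos"],s["wrist_force"],lev())
print(tool([.5605,-.1685,.0275]))
im=get_image("top")[:,:,::-1]
crop("top",im,model(.4445,-.3602,0),451,255,50,50,8,"pics/g11.png")
```

```text
[ 0.56110087 -0.16815903  0.11995808] [ 0.18055693 -0.97745825 -0.01248598] [-0.00315849  0.00417842  0.        ]
[ 0.85884338 -0.21199695 92.45642998]
```

View pics/g11.png

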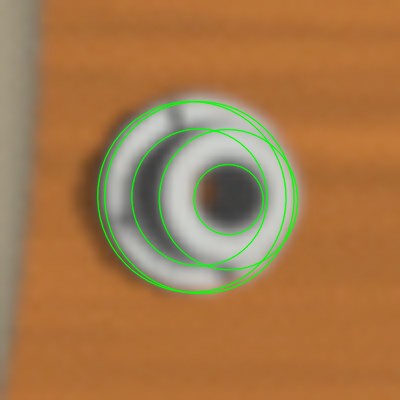

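jog_arm(
  steps=[
    [[1, 0, 18, -0.003, 0.004, 0, -1], [1, 0, 40, -0.003, 0.004, 0, -1], [1, 0, 62, -0.003, 0.004, 0, -1], [1, 0, 80, -0.003, 0.004, 0, -1], [1, 0, 89, -0.003, 0.004, 0, -1], [1, 0, 92, -0.003, 0.004, 0, -1], [1, 0, 92, -0.003, 0.004, 0, -1]],
  ],
)

```text
time: 24.32
eef_pos: [0.5607, -0.1689, 0.0283]
eef_rot: [0.0, 0.151, 0.989, -0.0]
wrist_force: [-0.3, -0.1, 0.6]
finger_gap: 0.0854
```

jog_arm(
  steps=[
    [[0, 0, 0, 0, 0, 0, -0.5], [0, 0, 0, 0, 0, 0, -0.2], [0, 0, 0, 0, 0, 0, -0.05], [0, 0, 0, 0, 0, 0, 0.0], [0, 0, 0, 0, 0, 0, 0.05], [0, 0, 0, 0, 0, 0, 0.3], [0, 0, 0, 0, 0, 0, 1], [0, 0, 0, 0, 0, 0, 1]],
  ],
)

```text
time: 25.32
eef_pos: [0.5611, -0.1685, 0.0287]
eef_rot: [0.001, 0.15, 0.989, 0.0]
wrist_force: [0.1, 3.5, 6.3]
finger_gap: 0.0382
```

jog_arm(
  steps=[
    [[0, 0, -3, 0, 0, 0, 1], [0, 0, -10, 0, 0, 0, 1], [0, 0, -30, 0, 0, 0, 1], [0, 0, -60, 0, 0, 0, 1], [0, 0, -90, 0, 0, 0, 1], [0, 0, -112, 0, 0, 0, 1], [0, 0, -118, 0, 0, 0, 1], [0, 0, -118, 0, 0, 0, 1]],
  ],
)

```text
time: 26.32
eef_pos: [0.5605, -0.1687, 0.1463]
eef_rot: [0.001, 0.151, 0.989, 0.0]
wrist_force: [0.8, -0.6, -4.6]
finger_gap: 0.0382
```

Run:
```python
from h import *
s=read_state();print(s["eef_pos"],s["wrist_force"],s["finger_gap"],lev())
print(tool([.6083,.0418,.15]))
```

```text
[ 0.5605354  -0.16865043  0.14630668] [ 0.7564043  -0.59081436 -4.57356298] 0.0382142161311452 [ 0.00048867  0.00109123 -0.        ]
[ 17.03343172 215.13096711  -3.60677998]
```

jog_arm(
  steps=[
    [[2, 25, -2, 0, 0, 0, 1], [5, 62, -3, 0, 0, 0, 1], [8, 102, -3, 0, 0, 0, 1], [11, 142, -3, 0, 0, 0, 1], [14, 180, -3, 0, 0, 0, 1], [16, 205, -3, 0.0005, 0.001, 0, 1], [17, 215, -3, 0.0005, 0.001, 0, 1], [17, 215, -3, 0.0005, 0.001, 0, 1]],
  ],
)

```text
time: 27.32
eef_pos: [0.6075, 0.0417, 0.1482]
eef_rot: [-0.001, 0.15, 0.989, -0.0]
wrist_force: [0.3, -0.7, -3.4]
finger_gap: 0.0382
```

Run:
```python
from h import *
s=read_state();print(s["eef_pos"],s["wrist_force"],s["finger_gap"],lev())
print(tool([.6083,.0418,.112]))
```

```text
[0.60748737 0.04170698 0.1482031 ] [ 0.29655414 -0.6693615  -3.3551995 ] 0.03822672286138903 [-0.00122109 -0.00184713  0.        ]
[-0.8152256   0.37434406 36.20122303]
```

jog_arm(
  steps=[
    [[-1, 0, 8, -0.001, -0.002, 0, 1], [-1, 0, 18, -0.001, -0.002, 0, 1], [-1, 0, 28, -0.001, -0.002, 0, 1], [-1, 0, 34, -0.001, -0.002, 0, 1], [-1, 0, 36, -0.001, -0.002, 0, 1], [-1, 0, 36, -0.001, -0.002, 0, 1], [-1, 0, 36, -0.001, -0.002, 0, 1]],
  ],
)

```text
time: 28.2
eef_pos: [0.6088, 0.0414, 0.1127]
eef_rot: [0.001, 0.15, 0.989, -0.0]
wrist_force: [-0.2, 0.6, -3.5]
finger_gap: 0.0384
```

Run:
```python
from h import *
s=read_state();p=s["eef_pos"];print(p,s["wrist_force"],s["wrist_torque"],s["finger_gap"],lev())
s0=cv2.imread("pics/g3.png")
im=get_image("scene")[:,:,::-1]
P=model(p[0],p[1],p[2]-.0287)
a=crop("scene",im,P+[circ((.6083,.0418,.043),.017)],270,225,65,75,6,0)
b=crop("scene",s0,[circ((.6083,.0418,.043),.017)],270,225,65,75,6,0)
cv2.imwrite("pics/e1.png",np.hstack([a,b]))
cv2.imwrite("pics/e1full.png",im)
```

```text
[0.60882801 0.04143966 0.11268263] [-0.20922485  0.62279609 -3.48668949] [ 0.01882961  0.02804531 -0.01777081] 0.03842584956492555 [ 3.52155115e-05  1.11006790e-03 -0.00000000e+00]
```

View pics/e1.png

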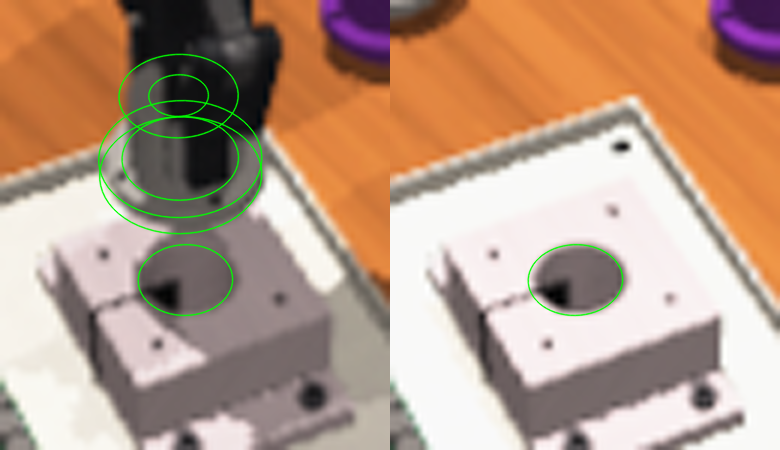

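View pics/e1full.png

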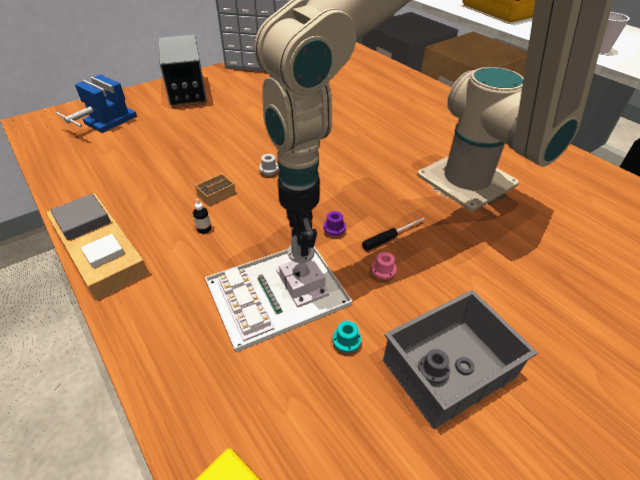

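Run:
```python
from h import *
im=cv2.imread("pics/e1full.png")
p=[.6088,.0414,.1127]
a=crop("scene",im,[],280,225,45,60,10,0)
P=model(p[0],p[1],p[2]-.0287)
b=crop("scene",im,P[:2],280,225,45,60,10,0)[:, :340]
cv2.imwrite("pics/e2.png",np.hstack([a,b]))
```

```text
(no output)
```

View pics/e2.png

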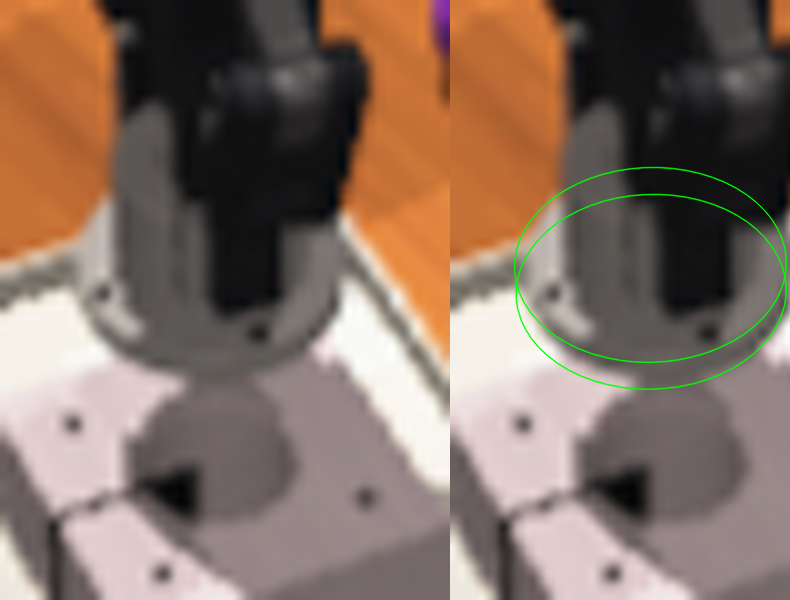

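Run:
```python
from h import *
def ov(fn,x,y,k,P,roi):
    o=cv2.imread(fn); f=2
    o=cv2.resize(o,None,fx=f,fy=f,interpolation=cv2.INTER_CUBIC)
    raw=o.copy()
    for q in P:
        q=((proj("scene",q)-[x,y]+.5)*k*f-.5); cv2.polylines(o,[np.round(q*16).astype(int)],False,(0,255,0),1,cv2.LINE_AA,4)
    a,b,c,d=roi
    return np.hstack([raw[b:d,a:c],o[b:d,a:c]])
A=ov("pics/g6.png",210,120,5,model(.5604,-.1676,.1083-.0287)[:2],(400,550,760,870))
B=ov("pics/g9.png",210,80,5,model(.4447,-.3592,.1084-.0288)[:2],(400,480,760,760))
cv2.imwrite("pics/e3.png",np.vstack([A,B]))
```

```text
(no output)
```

View pics/e3.png

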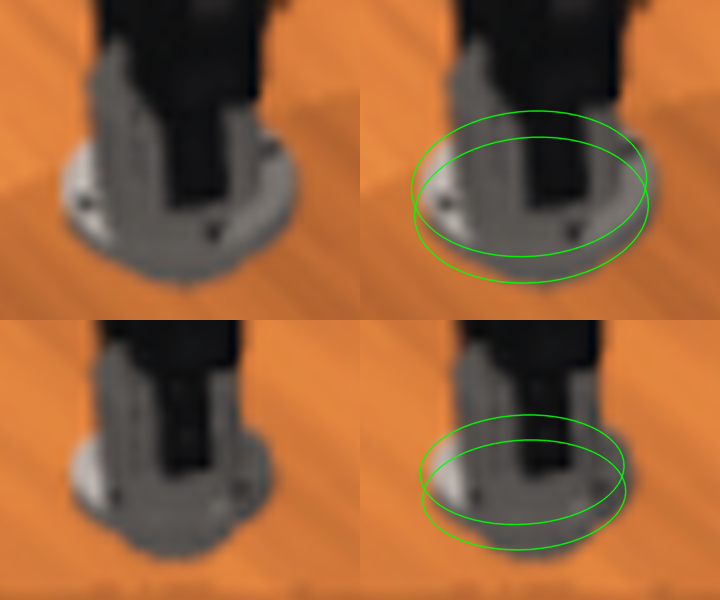

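The bushing and the bore show the same scene-view offset of about +1 px, so the centring agrees to about 1–2 mm. The underside is about 41 mm above the bore mouth. I let it settle and check once more.

jog_arm(
  steps=[
    [[0, 0, 0, 0, 0.001, 0, 1], [0, 0, 0, 0, 0.001, 0, 1], [0, 0, 0, 0, 0.001, 0, 1], [0, 0, 0, 0, 0.001, 0, 1]],
  ],
)

```text
time: 28.75
eef_pos: [0.6088, 0.0414, 0.1127]
eef_rot: [0.0, 0.15, 0.989, 0.0]
wrist_force: [0.3, 1.1, -3.3]
finger_gap: 0.0381
```

Run:
```python
from h import *
for i in range(3):
    im=get_image("scene")[:,:,::-1]
    s=read_state();print(s["time"],s["eef_pos"],abs(s["joint_vel"]).max(),s["wrist_force"],s["finger_gap"],lev())
t=get_image("top")[:,:,::-1]
cv2.imwrite("pics/end_top.png",t)
```

```text
28.8 [0.60876412 0.04141067 0.11266436] 0.002452004125474396 [-0.74157231 -0.07694567 -4.2988151 ] 0.0385000585368891 [-1.22599578e-06  6.24273662e-05  0.00000000e+00]
28.85 [0.60877191 0.04143531 0.112655  ] 0.002312069986203009 [-0.22489151  0.18148654 -4.15583548] 0.03802311793594209 [ 3.94739689e-05  3.44145117e-05 -0.00000000e+00]
28.9 [0.60879414 0.04143287 0.11268575] 0.001884781134828842 [-0.28071365  0.61947643 -3.87473877] 0.038022634072235995 [ 4.96850335e-05  1.01460419e-04 -0.00000000e+00]
```

View pics/end_top.png

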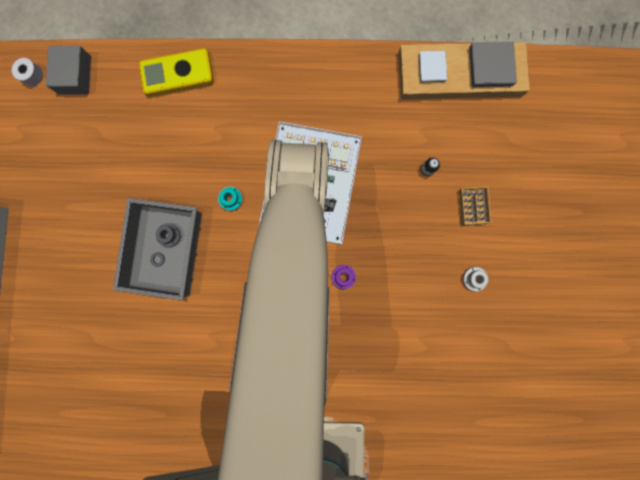

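The top view shows the worn bushing in the bin at (168,235) and the lighter bushing standing at (476,279). The other visible objects have not moved. The arm hides the block in this view. It is still and level, so I hand in.

```bash
python3 -c "
from rig import *
print(sign_off())"
```

```text
the job is handed in; nothing more can be done
None
```

I handed the job in at about 29 s, with the steel bushing held above the clamp block.

- **Worn bushing:** I lifted it straight out of the clamp block and released it in the scrap bin. It stands upright there beside the old collar.
- **Weighing:** Bushing 1 read about 4.2 N and bushing 2 about 1.3 N, each lifted about 8 cm, so bushing 1 is the steel one. I set both back upright. Bushing 2 stands within about 1 mm of where it stood before.
- **Final pose:** The steel bushing is held hub up, level to within 0.001 rad, and the arm is still. Its underside is about 41 mm above the mouth of the bore. I took "4 cm above the bore" to mean the underside.

**Checks that disagreed:** The scene camera's overlay is off by about 1 px, roughly 2–3 mm, from the top view and the arm's own position reading. The bore and the held bushing show nearly the same sideways offset. Vertically they differ by about 0.5–1 px, so I put the centring at about 1–2 mm. The arm hides the block from the top camera in the final pose, so I could not check the centring from above.

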